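# Put the potter's knife away and snap both tool boxes shut

## Robot

A 6-joint arm with a two-finger parallel gripper is mounted at the origin on the work surface. World frame = base frame: x ahead of the robot, y to its left, z up, the work surface at z = 0. Lengths are in m, angles in rad, forces in N, time in s.
With the tool pointing down it reaches from about 0.25 to 0.775 m from the base axis. Payload 4 kg.
Tool frame: the origin (TCP) lies between the finger pads; the fingertips stand 11 mm ahead of it and the grasp point (between the pads) lies 8 mm behind it (robot.tip_extent is the z of the fingertips in the tool frame, in m); z points along the fingers, y is the line along which they close (so a half turn about z gives the same grasp; the last joint's range is limited). The gripper opens to 94 mm and grips with 3 to 60 N. Pads are 16 mm wide; open, the fingers measure 119 mm over their backs; the gripper's body (75 mm by 177 mm) begins 78 mm behind the grasp point.
Start: joints at [-1.428, 0.087, 1.371, -0, 1.684, -0.103], TCP at [0.134, -0.533, 0.217] pointing down, gripper open.
Joint ranges: [-3.1, 3.1], [-0.76, 2.03], [0.27, 2.55], [-1.08, 4.22], [0.17, 2.65], [-2.57, 2.57]. Speed limits (rad/s): [2.79, 2.79, 3.14, 3.14, 3.14, 3.14].

## Interface

Orientations are given as [roll, pitch, yaw] about the fixed x, y, z axes, in that order (R = Rz(yaw) Ry(pitch) Rx(roll)).
In Python, from bench import robot, imaging gives the robot as it stands.
- The arm moves only by the shell command python3 -m pendant 'ROWS'. ROWS is JSON, a list of rows, each a list of 7 numbers: the shift along the world's x, y, z in cm, then the turn, a rotation vector about the world's x, y, z in degrees, then the opening, from 0 (shut) to 1 (fully open). In form: [[dx, dy, dz, ax, ay, az, jaw], ...]. A call has 1 to 8 rows; each row shifts and turns the commanded pose from where the row before left it; what a row does not reach is not made up. A row lasts 1/10 s, in which the tool goes at most 50 mm and 8.59 degrees, less where a joint would pass 70% of its speed; a pose out of reach is approached as far as the arm can. A call is refused whole if a number of a shift passes 5 or a number of a turn 8.59, either way. A call with a gripper value outside its range is refused whole. The fingers move at their own pace and stop on an object; the grip force is fixed at half the most. Time passes only in rows, so rows that do not move let the fingers close. It gives the time, the measured TCP pose, the force, the opening and the grip force at its end, in the units of the state.
- robot.get_obs(): the state, without advancing time (a new reading comes with each control period).
- imaging.snapshot(name): name is "scene" or "top" or "wrist"; returns the picture (480x640x3 uint8, red, green, blue); there is no depth.
- imaging.camera_params(name): a dict with "camera_matrix" (3x3 intrinsics, pixels), "R" (3x3) and "t" (3): a world point X has camera coordinates R X + t. Camera axes: x right, y down, z forward; pixel columns grow to the right and rows downward; lengths in m; the calibration is good to about 2 mm. A picture is of the moment at which its call begins: read the wrist's pose just before it. camera_params takes no time and is no camera call; for the wrist camera it gives the pose at the moment of the call.
- robot.close_job(): hands the job in; it is judged then, once.
The state is a dict: "time": time; "joint_positions": joint angles; "qvel": joint speeds; "joint_torque": joint torques, N m; "tool_pos": TCP position; "ee_rot": TCP orientation; "wrist_force": force on the tool from outside, world axes, zero at the start; "wrist_torque": the same for the moment, N m; "width": finger opening in m; "finger_force": force on a finger pad.
Only numpy, scipy, OpenCV 4.12 (cv2) and the standard library are available. Lean on these libraries where they do the work, as an engineer would, in place of code of your own. Each camera call takes 0.05 s, during which the arm holds its last target. There are 200 camera calls.

## Task

Put the wooden knife into the long, empty tool box so that it lies flat on the bottom. Then fold the long box's cover over and press it down until it snaps fully shut, and after that fold over and snap shut the cover of the short box in the same way. Leave everything else on the bench where it stands.

Things in the scene. Friction and masses are not known exactly. Their poses are not given: they have to be found in the camera images.
- knife: flat wooden potter's knife, 140 mm long, 50 g or so, loose on the table: handle 90 mm long, 22 mm wide, 16 mm high (x from -70 to +20 mm), with a thin brass band, then a blade 50 mm long, 16 mm wide, 6 mm high (x from 20 to 70 mm). Origin: on its underside, at mid-length; x points along it to the blade's tip, z up. Only the long box can take it
- knife_grip (a point): where to hold the knife: middle of the handle near its balance, 20 mm behind the knife's origin, 8 mm above its underside
- long_box: open grey plastic box, the longer of the two, outside 95 mm (x) by 200 mm (y), 45 mm high, walls and floor 5 mm thick, fixed to the table by a foot plate; inside 85 by 190 mm, 40 mm deep, empty. Origin: centre of its underside; y along its length, -x is its front (robot side); its cover is hinged on the top of its rear (+x) wall
- short_box: open grey plastic box, the shorter of the two, outside 95 mm (x) by 115 mm (y), 45 mm high, walls and floor 5 mm thick, fixed to the table by a foot plate; it holds three small clay stamps up to 33 mm above the table. Origin: centre of its underside; y along its length, -x is its front (robot side); its cover is hinged on the top of its rear (+x) wall
- long_cover (a joint): angle of the long box's grey cover (rad): 0 = shut and latched, 1.57 = upright, at most 2.3. Starts leaning back, 1.8 to 2.1. A plate 107 mm from hinge to front edge, 6 mm thick, as long as the box. Stiff hinge (about 0.09 N m): it stays where it is left. A snap catch resists it from about 0.12 to 0.05; pressed past that it jumps home to 0 and is held
- long_cover_hinge (a point): centre of the long box's cover hinge, on the hinge axis (which runs along the box's y): 47.5 mm behind the box's centre, 45 mm above the table. The point turns with the cover
- long_cover_edge (a point): middle of the front edge of the long box's cover, on its outer face (top when shut; far side when open): 107 mm from the hinge, 6.5 mm out from it; 51.5 mm above the table when shut. A 44 mm wide tab sticks out 17 mm from its inner face here. The catch is under it: press down here or up to 20 mm towards the hinge, with about 8 to 12 N, to snap it shut
- short_cover (a joint): angle of the short box's grey cover (rad): 0 = shut and latched, 1.57 = upright, at most 2.3. Starts leaning back, 1.8 to 2.1. A plate 107 mm from hinge to front edge, 6 mm thick, as long as the box. Stiff hinge (about 0.09 N m): it stays where it is left. A snap catch resists it from about 0.12 to 0.05; pressed past that it jumps home to 0 and is held
- short_cover_hinge (a point): centre of the short box's cover hinge, on the hinge axis (which runs along the box's y): 47.5 mm behind the box's centre, 45 mm above the table. The point turns with the cover
- short_cover_edge (a point): middle of the front edge of the short box's cover, on its outer face (top when shut; far side when open): 107 mm from the hinge, 6.5 mm out from it; 51.5 mm above the table when shut. A 44 mm wide tab sticks out 17 mm from its inner face here. The catch is under it: press down here or up to 20 mm towards the hinge, with about 8 to 12 N, to snap it shut
- bowl: white bowl, 130 mm across, 50 mm high, beyond the boxes; leave alone. Origin: centre of its underside
- clay: grey-brown block of clay, 100 by 90 by 50 mm, beyond the boxes; leave alone. Origin: centre of its underside
- jar: glaze jar, 72 mm across, 90 mm high, to the robot's right; leave alone. Origin: centre of its underside
- bat: plywood board, 160 by 110 by 18 mm, lying to the robot's left; leave alone. Origin: centre of its underside
Things that resemble listed ones, but are neither listed nor needed, are in the scene too. Of the things that look like the knife, take the one that is farthest from the robot's base at the start.

How it is judged:
On the way, in this order (a step that is already met when the one before it is completed fails the run):
1. the knife lies flat in the long box, let go, while the box is still open (x of knife in the frame of long_box between -0.042 and 0.042 m and y of knife in the frame of long_box between -0.05 and 0.05 m and z of knife in the frame of long_box between 0 and 0.02 m and angle between knife's own x axis and vertical between 1.42 and 1.72 rad and contact force between knife and the fingers below 0.1 N and value of joint long_cover above 0.8 rad), for 0.2 s.
2. the long box's cover is snapped shut (value of joint long_cover below 0.03 rad), for 0.2 s.
3. the short box's cover is snapped shut (value of joint short_cover below 0.03 rad), for 0.2 s.
At the end, for the whole second after the job is handed in: The knife lies at rest, flat (within 0.15 rad) on the floor of the long box (its origin within 42 mm across and 50 mm along of the box's centre), and both covers are held shut by their catches (both angles under 0.03 rad) (x of knife in the frame of long_box between -0.042 and 0.042 m and y of knife in the frame of long_box between -0.05 and 0.05 m and z of knife in the frame of long_box between 0 and 0.02 m and angle between knife's own x axis and vertical between 1.42 and 1.72 rad and value of joint each of long_cover, short_cover below 0.03 rad and linear speed of knife below 0.02 m/s); the robot touches nothing.
It fails at once if the bowl is shifted by more than 30 mm (distance of bowl from where it was at the start of the episode above 0.03 m).
It fails at once if the clay is shifted by more than 30 mm (distance of clay from where it was at the start of the episode above 0.03 m).
It fails at once if the jar is shifted by more than 30 mm (distance of jar from where it was at the start of the episode above 0.03 m).
It fails at once if the bat is shifted by more than 30 mm (distance of bat from where it was at the start of the episode above 0.03 m).
It also fails if it takes over 64 s, if anything falls off the work surface, if the arm or the gripper's body presses on something with over 40 N, if the wrist force passes 120 N, or if a joint passes its speed limit or range.

## Working session

There is one attempt and no reset: what is moved stays moved. The work goes in short steps, Python scripts to look and compute and a shell command to move; the robot and the scene stay as the last step left them, time stands still between calls to the robot, and variables do not carry over. Pictures are saved under pics/ and viewed, at most 10 in all, crops included, and the job is handed in when it is done.

```bash
mkdir -p pics; python3 - <<'E'
from bench import robot, imaging
import cv2
for n in("scene","top"):
    im=imaging.snapshot(n); cv2.imwrite(f"pics/{n}0.png",im[:,:,::-1])
    p=imaging.camera_params(n); print(n,p["camera_matrix"],p["R"],p["t"])
o=robot.get_obs();print(o)
E
```

```text
scene [[596.99882871   0.         311.28323043]
 [  0.         596.99882871 247.62699513]
 [  0.           0.           1.        ]] [[-0.23665234  0.97155319 -0.00894767]
 [ 0.58958229  0.13627924 -0.79612856]
 [-0.77226187 -0.19368107 -0.60506136]] [ 0.11048061 -0.27706971  2.0074804 ]
top [[462.4247725    0.         323.34773965]
 [  0.         462.4247725  236.13424799]
 [  0.           0.           1.        ]] [[-0.00500393 -0.99996841 -0.00617528]
 [-0.99271894  0.00571068 -0.12031833]
 [ 0.1203498   0.00552825 -0.99271616]] [0.02611023 0.53836012 1.03881665]
{'time': 0.1, 'joint_positions': array([-1.42808849e+00,  8.78816918e-02,  1.37204968e+00, -4.05330706e-06,
        1.68357774e+00, -1.03074572e-01]), 'qvel': array([ 0.00041733, -0.00170518, -0.00539511,  0.00054823, -0.00327118,
       -0.00041477]), 'joint_torque': array([ 1.69437182e-03, -3.41252697e+01, -3.03302693e+01,  7.20227603e-02,
        3.04885267e-02, -8.76142371e-05]), 'tool_pos': array([ 0.13376716, -0.53302363,  0.21544797]), 'ee_rot': array([-3.13968595e+00, -1.93181476e-04,  2.45781774e-01]), 'wrist_force': array([-0.34265645, -0.09413159,  1.24142204]), 'wrist_torque': array([0.01781384, 0.0010706 , 0.00165394]), 'finger_force': 0.0, 'width': 0.09444778265198714}
```

View pics/top0.png

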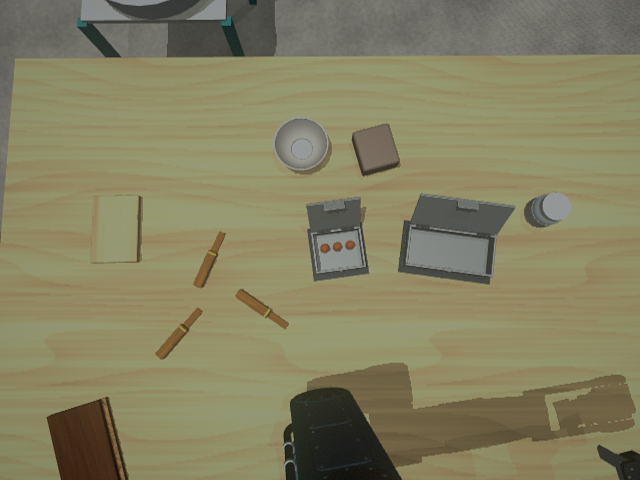

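View pics/scene0.png

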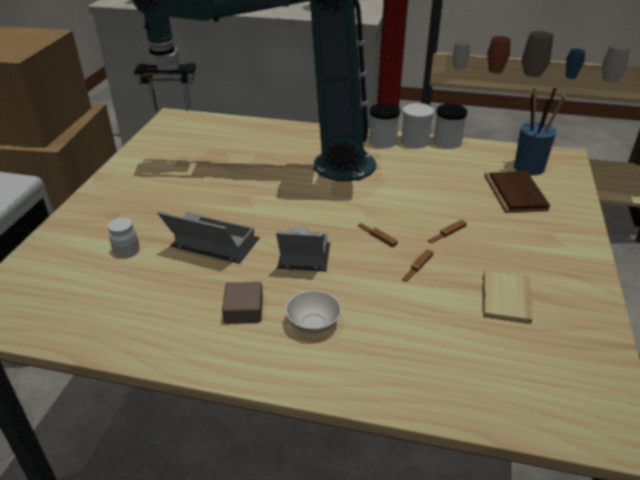

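The top view shows three knife-like pieces, near (210,260), (180,333) and (262,309). The short box is at (338,250), the long box at (450,250), and both covers lean back (away from the robot). Next I'll measure them.

```bash
cat > h.py <<'E'
import numpy as np, cv2
from bench import robot, imaging
def ray(p,uv,z):
    d=p["R"].T@np.linalg.inv(p["camera_matrix"])@np.array([uv[0],uv[1],1.]); c=-p["R"].T@p["t"]
    return c+d*(z-c[2])/d[2]
def proj(p,X):
    q=p["camera_matrix"]@(p["R"]@np.array(X)+p["t"]); return q[:2]/q[2]
E
python3 - <<'E'
from h import *
im=cv2.imread("pics/top0.png"); p=imaging.camera_params("top")
hsv=cv2.cvtColor(im,cv2.COLOR_BGR2HSV)
print("px knife",hsv[270,205],"blade",hsv[243,218],"table",hsv[300,320],"floor",hsv[255,450])
m=((hsv[:,:,1]>130)&(hsv[:,:,2]>60)&(hsv[:,:,2]<215)&(hsv[:,:,0]<18)).astype(np.uint8); m[:220]=0;m[365:]=0;m[:,300:]=0
cs,_=cv2.findContours(m,0,1)
for c in cs:
    if cv2.contourArea(c)<100: continue
    r=cv2.minAreaRect(c); b=cv2.boxPoints(r)
    w=np.array([ray(p,q,.008)[:2] for q in b]); print(r,cv2.contourArea(c)); print(w.round(4).tolist(), w.mean(0), np.hypot(*w.mean(0)))
cv2.imwrite("pics/boxes.png",cv2.resize(im[180:300,290:530],None,fx=3.3,fy=3.3,interpolation=cv2.INTER_CUBIC))
E
```

```text
px knife [ 16 155 135] blade [ 17 150 124] table [ 24  81 152] floor [ 60   6 135]
((169.74703979492188, 343.2117614746094), (8.785682678222656, 35.14273452758789), 40.601295471191406) 266.0
[[0.2708, 0.4128], [0.3311, 0.3619], [0.318, 0.346], [0.2579, 0.3969]] [0.29441711 0.37940488] 0.4802390031918125
((277.1153869628906, 319.0769348144531), (21.91065788269043, 7.211102485656738), 33.6900634765625) 103.5
[[0.3553, 0.1575], [0.369, 0.1484], [0.341, 0.1058], [0.3273, 0.115]] [0.34816464 0.13168183] 0.37223476158210317
((192.3882293701172, 317.54705810546875), (5.857122421264648, 21.36764907836914), 40.60129928588867) 105.0
[[0.3384, 0.3497], [0.3755, 0.3184], [0.3667, 0.3078], [0.3297, 0.3391]] [0.35259916 0.32875531] 0.48208528703245235
((251.2181396484375, 301.9027099609375), (33.670433044433594, 8.929628372192383), 34.99202346801758) 256.0
[[0.402, 0.2308], [0.4189, 0.2191], [0.3739, 0.1541], [0.3571, 0.1658]] [0.38798076 0.19245244] 0.4330900701264398
((203.7307586669922, 270.15380859375), (8.48086929321289, 34.42503356933594), 24.22774314880371) 243.0
[[0.4299, 0.3301], [0.5036, 0.2988], [0.4952, 0.2803], [0.4217, 0.3117]] [0.46259901 0.30519155] 0.5542018822846317
```

View pics/boxes.png

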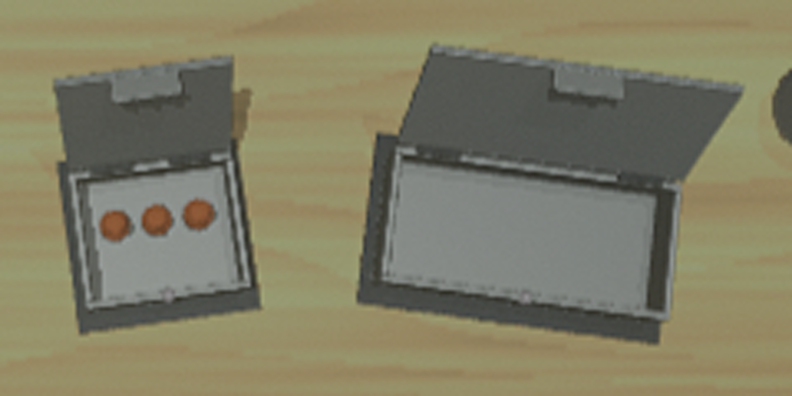

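```bash
python3 - <<'E'
from h import *
p=imaging.camera_params("top")
def f(u,v,z): return ray(p,(u/3.3+290-.35,v/3.3+180-.35),z)
B={"long":([(382,283),(668,319),(682,180),(396,148)],[(432,45),(742,88)]),"short":([(88,310),(254,290),(234,150),(70,170)],[(55,85),(233,58)])}
for k,(c,e) in B.items():
    w=np.array([f(*q,.045)[:2] for q in c]); FL,FR,RR,RL=w
    print(k,w.round(4).tolist(),"sides",[round(float(np.linalg.norm(w[i]-w[i-1])),4) for i in range(4)])
    yv=(FL-FR)+(RL-RR); yaw=np.arctan2(-yv[0],yv[1]); ctr=w.mean(0)
    X=np.array([np.cos(yaw),np.sin(yaw)]); print("ctr",ctr.round(4),"yaw",np.degrees(yaw))
    H=ctr+X*.0475
    for a in np.arange(1.7,2.2,.1):
        E=np.r_[H-X*.107*np.cos(a),.045+.107*np.sin(a)]
        q=proj(p,E); print(round(a,1),q.round(1),E.round(3),end=" ")
    print("obs mid",(np.mean(e,0)/3.3+[290,180]))
E
sed -i 's/$//' h.py; python3 -c "
from h import *
import cv2
print(imaging.camera_params('wrist'))"
```

```text
long [[0.469, -0.1628], [0.4433, -0.3579], [0.5392, -0.3722], [0.5627, -0.175]] sides [0.0945, 0.1968, 0.097, 0.1987]
ctr [ 0.5035 -0.267 ] yaw -7.156815397146685
1.7 [467.1 216. ] [ 0.564 -0.275  0.151] 1.8 [467.2 211.2] [ 0.575 -0.276  0.149] 1.9 [467.2 206.6] [ 0.585 -0.277  0.146] 2.0 [467.  202.3] [ 0.595 -0.278  0.142] 2.1 [466.7 198.3] [ 0.604 -0.28   0.137] 2.2 [466.2 194.7] [ 0.613 -0.281  0.132] obs mid [467.87878788 200.15151515]
short [[0.4515, 0.0395], [0.4646, -0.0747], [0.562, -0.0624], [0.5486, 0.0517]] sides [0.0979, 0.115, 0.0981, 0.1149]
ctr [ 0.5067 -0.0115] yaw 6.617161176308237
1.7 [336.3 215.2] [ 0.568 -0.004  0.151] 1.8 [335.6 210.4] [ 0.578 -0.003  0.149] 1.9 [335.  205.8] [ 0.588 -0.002  0.146] 2.0 [334.4 201.5] [ 0.598 -0.001  0.142] 2.1 [333.8 197.6] [0.608 0.    0.137] 2.2 [333.2 194.1] [0.616 0.001 0.132] obs mid [333.63636364 201.66666667]
{'camera_matrix': array([[395.01421669,   0.        , 325.76577718],
       [  0.        , 395.01421669, 244.90479952],
       [  0.        ,   0.        ,   1.        ]]), 'R': array([[ 2.42159410e-01, -9.70236170e-01, -7.71073104e-04],
       [-9.40565609e-01, -2.34948878e-01,  2.45225120e-01],
       [-2.38107444e-01, -5.86583255e-02, -9.69465856e-01]]), 't': array([-0.54896853, -0.02364766,  0.3906126 ])}
```

Farthest knife: handle centre (0.463, 0.305), yaw about -23°. The long box is at (0.5035, -0.267) with yaw -7.2°, and the short box at (0.507, -0.0115) with yaw 6.6°. Both covers are open to about 2.0. Moving above the knife.

```bash
python3 -m pendant '[[1.85,4.6,0,0,0,7.9,1],[1.85,4.6,0,0,0,7.9,1],[1.85,4.6,0,0,0,7.9,1],[1.85,4.6,0,0,0,7.9,1],[1.85,4.6,0,0,0,7.9,1],[1.85,4.6,0,0,0,7.9,1]]'
python3 -m pendant '[[1.85,4.6,0,0,0,7.9,1],[1.85,4.6,0,0,0,7.9,1],[1.85,4.6,0,0,0,7.9,1],[1.85,4.6,0,0,0,7.9,1],[1.85,4.6,0,0,0,7.9,1],[1.85,4.6,0,0,0,7.9,1]]'
python3 -m pendant '[[1.85,4.6,0,0,0,7.9,1],[1.85,4.6,0,0,0,7.9,1],[1.85,4.6,0,0,0,7.9,1],[1.85,4.6,0,0,0,7.9,1],[1.85,4.6,0,0,0,7.9,1],[1.85,4.6,0,0,0,7.9,1],[0,0,-3,0,0,0,1],[0,0,0,0,0,0,1]]'
python3 - <<'E'
from h import *
o=robot.get_obs();p=imaging.camera_params("wrist");im=imaging.snapshot("wrist")[:,:,::-1].copy()
hsv=cv2.cvtColor(im,cv2.COLOR_BGR2HSV)
m=((hsv[:,:,1]>115)&(hsv[:,:,0]<19)).astype(np.uint8)
cs,_=cv2.findContours(cv2.morphologyEx(m,cv2.MORPH_CLOSE,np.ones((9,9))),0,1)
for c in cs:
    if cv2.contourArea(c)<800: continue
    r=cv2.minAreaRect(c); w=np.array([ray(p,q,.01)[:2] for q in cv2.boxPoints(r)]); print(r,w.round(4).tolist(),w.mean(0).round(4))
cv2.imwrite("pics/w1.png",im); print(o["tool_pos"],o["ee_rot"],o["time"])
E
```

```text
time: 0.7
tool_pos: [0.2449, -0.2554, 0.216]
ee_rot: [-3.142, -0.001, 1.078]
wrist_force: [0.9, 0.1, 0.1]
width: 0.0941
finger_force: 0.0
time: 1.3
tool_pos: [0.3558, 0.0206, 0.2164]
ee_rot: [3.141, 0.001, 1.906]
wrist_force: [1.9, -1.9, 0.2]
width: 0.0942
finger_force: 0.0
time: 2.1
tool_pos: [0.4645, 0.2945, 0.1809]
ee_rot: [-3.133, -0.007, 2.73]
wrist_force: [-0.0, -0.1, -0.4]
width: 0.0941
finger_force: 0.0
((466.0, 465.5), (27.0, 346.0), 90.0) [[0.6635, 0.1701], [0.8012, 0.4915], [0.8338, 0.484], [0.6936, 0.1561]] [0.748  0.3254]
((335.03790283203125, 250.9886932373047), (148.16514587402344, 25.465885162353516), 89.37724304199219) [[0.4218, 0.3085], [0.4302, 0.3285], [0.5566, 0.2766], [0.5474, 0.2547]] [0.489  0.2921]
((149.22816467285156, 190.96104431152344), (164.18270874023438, 27.27614402770996), 10.539183616638184) [[0.3431, 0.1025], [0.3255, 0.1188], [0.4031, 0.233], [0.4223, 0.2184]] [0.3735 0.1682]
((318.06158447265625, 57.87821960449219), (29.173181533813477, 128.09434509277344), 15.5241117477417) [[0.3648, 0.3026], [0.2937, 0.3648], [0.3074, 0.3824], [0.3797, 0.3212]] [0.3364 0.3427]
[0.46449835 0.29452419 0.18093131] [-3.13324612 -0.00675379  2.72959298] 2.1
```

View pics/w1.png

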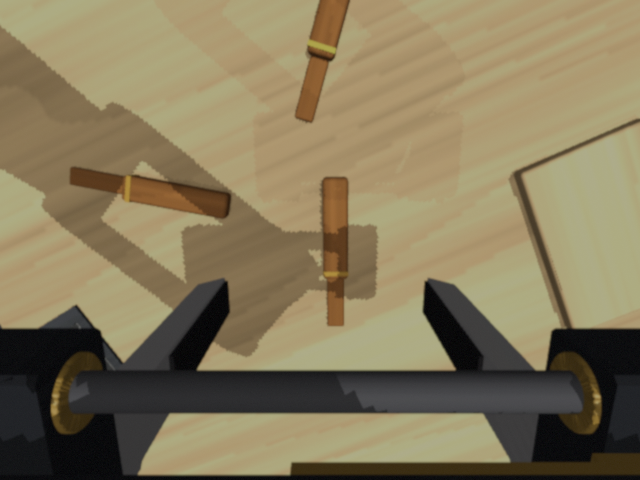

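The wrist view shows the target knife at (335,250). The handle runs up the image from the brass band at row 275, the blade points down, and it's nearly aligned between the fingers. Descending to grasp.

```bash
python3 -m pendant '[[0.45,0.65,-4,0,0,0.9,1],[0,0,-4,0,0,0,1],[0,0,-4,0,0,0,1],[0,0,-3,0,0,0,1],[0,0,-1.5,0,0,0,1],[0,0,0,0,0,0,1]]'
```

```text
time: 2.75
tool_pos: [0.4703, 0.2997, 0.0204]
ee_rot: [-3.139, -0.002, 2.742]
wrist_force: [0.5, -0.3, 0.3]
width: 0.0938
finger_force: 0.0
```

```bash
python3 -m pendant '[[0,0,-0.4,0,0,0,1],[0,0,0,0,0,0,1]]';  python3 -m pendant '[[0,0,0,0,0,0,0],[0,0,0,0,0,0,0],[0,0,0,0,0,0,0],[0,0,0,0,0,0,0],[0,0,0,0,0,0,0],[0,0,0,0,0,0,0],[0,0,0,0,0,0,0]]'
```

```text
time: 2.95
tool_pos: [0.4727, 0.3015, 0.0196]
ee_rot: [3.139, 0.002, 2.743]
wrist_force: [-0.2, -0.9, 0.3]
width: 0.0945
finger_force: 0.0
time: 3.65
tool_pos: [0.4713, 0.301, 0.0174]
ee_rot: [-3.142, -0.0, 2.743]
wrist_force: [0.2, -0.2, -0.2]
width: 0.0415
finger_force: 0.0
```

```bash
python3 -m pendant '[[0,0,-0.2,0,0,0,0],[0,0,0,0,0,0,0],[0,0,0,0,0,0,0],[0,0,0,0,0,0,0]]';  python3 -m pendant '[[0,0,2,0,0,0,0],[0,0,4,0,0,0,0],[0,0,0,0,0,0,0]]'
```

```text
time: 4.05
tool_pos: [0.4713, 0.301, 0.0154]
ee_rot: [-3.141, -0.0, 2.743]
wrist_force: [-0.2, 0.1, -0.3]
width: 0.0214
finger_force: 30.0
time: 4.35
tool_pos: [0.4749, 0.3029, 0.0816]
ee_rot: [3.133, 0.007, 2.743]
wrist_force: [1.3, -0.2, -0.3]
width: 0.0216
finger_force: 30.0
```

```bash
python3 -m pendant '[[0,0,5,0,0,0,0],[0,0,5,0,0,0,0],[0,-3,3,0,0,-5,0],[0.3,-4.6,0,0,0,-6.2,0],[0.3,-4.6,0,0,0,-6.2,0],[0.3,-4.6,0,0,0,-6.2,0],[0.3,-4.6,0,0,0,-6.2,0],[0.3,-4.6,0,0,0,-6.2,0]]';  python3 -m pendant '[[0.3,-4.6,0,0,0,-6.2,0],[0.3,-4.6,0,0,0,-6.2,0],[0.3,-4.6,0,0,0,-6.2,0],[0.3,-4.6,0,0,0,-6.2,0],[0.3,-4.6,0,0,0,-6.2,0],[0.2,-4.6,0,0,0,-6.2,0],[0,-1,0,0,0,-1,0],[0,0,0,0,0,0,0]]'
```

```text
time: 5.15
tool_pos: [0.4861, 0.0393, 0.2051]
ee_rot: [3.141, 0.0, 2.111]
wrist_force: [1.0, -0.2, -1.0]
width: 0.0218
finger_force: 30.0
time: 5.95
tool_pos: [0.5029, -0.2462, 0.2044]
ee_rot: [-3.14, -0.001, 1.446]
wrist_force: [-0.6, -0.2, 0.1]
width: 0.0216
finger_force: 30.0
```

```bash
python3 -m pendant '[[0,0,0,-0.6,-5,0,0],[0,0,0,-0.65,-5,0,0],[0,0,-4,0,0,0,0],[0,0,-4,0,0,0,0],[0,0,-4,0,0,0,0],[0,0,0,0,0,0,0],[0,0,0,0,0,0,0]]'; python3 - <<'E'
from h import *
im=imaging.snapshot("scene")[:,:,::-1]; cv2.imwrite("pics/s2.png",cv2.resize(im[130:290,100:360],None,fx=3,fy=3))
E
```

```text
time: 6.65
tool_pos: [0.5035, -0.2434, 0.0857]
ee_rot: [2.966, -0.001, 1.451]
wrist_force: [0.4, -0.0, -0.0]
width: 0.0216
finger_force: 30.0
```

View pics/s2.png

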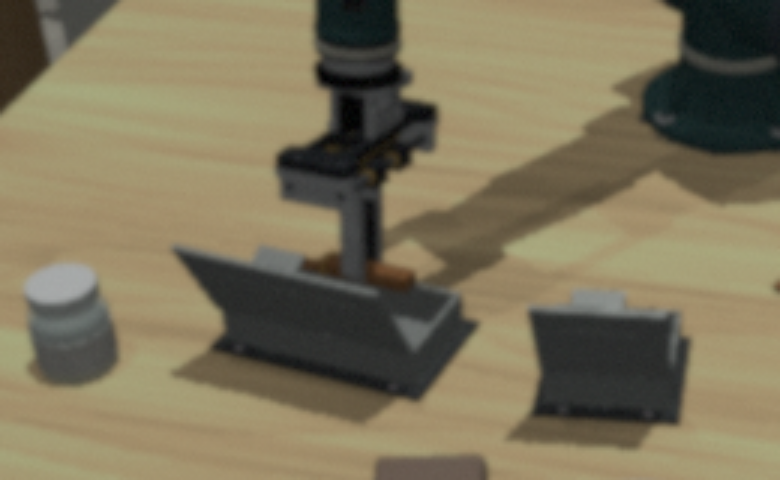

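The scene view shows the knife held over the long box, with the gripper clear of the cover and its tab at (280,262). Lowering the knife and letting go with only a small opening.

```bash
python3 -m pendant '[[0,0,-2,0,0,0,0],[0,0,-2,0,0,0,0],[0,0,-1.4,0,0,0,0],[0,0,0,0,0,0,0],[0,0,0,0,0,0,0]]'; python3 -m pendant '[[0,0,-0.3,0,0,0,0],[0,0,0,0,0,0,0.36],[0,0,0,0,0,0,0.36],[0,0,0,0,0,0,0.36],[0,0,0,0,0,0,0.36],[0,0,0,0,0,0,0.36]]'; python3 -m pendant '[[0,0,2,0,0,0,0.36],[0,0,4,0,0,0,0.36],[0,0,4,0,0,0,0.36],[0,0,4,0,0,0,0.3],[0,0,3,0.6,5,0,0],[0,0,2,0.6,5,0,0],[0,0,0,0,0,0,0],[0,0,0,0,0,0,0]]'; python3 - <<'E'
from h import *
im=imaging.snapshot("top")[:,:,::-1]; cv2.imwrite("pics/t2.png",cv2.resize(im[180:300,290:530],None,fx=3.3,fy=3.3,interpolation=cv2.INTER_CUBIC))
E
```

```text
time: 7.2
tool_pos: [0.5043, -0.2454, 0.0331]
ee_rot: [2.963, 0.001, 1.449]
wrist_force: [0.9, 0.7, 0.7]
width: 0.0218
finger_force: 30.0
time: 7.8
tool_pos: [0.5034, -0.245, 0.0286]
ee_rot: [2.965, 0.0, 1.448]
wrist_force: [0.6, -0.5, -0.7]
width: 0.0341
finger_force: 0.0
time: 8.6
tool_pos: [0.5036, -0.2449, 0.2176]
ee_rot: [3.141, 0.0, 1.449]
wrist_force: [-0.1, 0.1, -1.3]
width: 0.0013
finger_force: 0.0
```

View pics/t2.png

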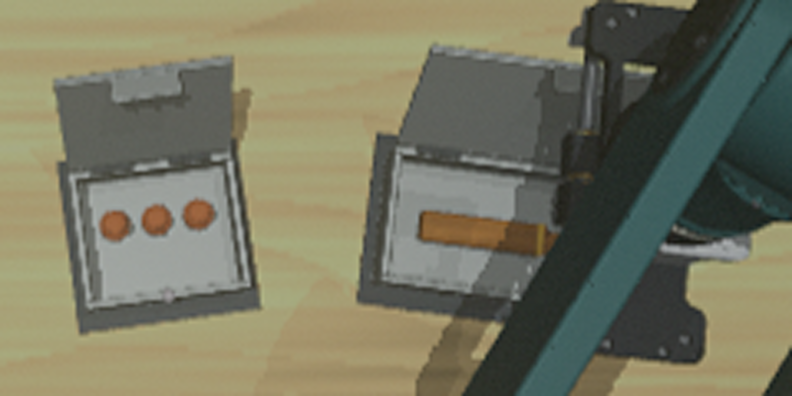

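The knife is lying flat in the long box, with its handle at (480,232) in the crop, and the gripper is clear. Now moving behind the long cover.

```bash
python3 -m pendant '[[1.1,-0.35,0,0,0,-8.2,0],[1.1,-0.35,0,0,0,-8.2,0],[1.1,-0.35,0,0,0,-8.2,0],[1.1,-0.35,0,0,0,-8.2,0],[1.1,-0.35,0,0,0,-8.2,0],[1.1,-0.35,0,0,0,-8.2,0]]'; python3 -m pendant '[[1.1,-0.35,0,0,0,-8.2,0],[1.1,-0.35,0,0,0,-8.2,0],[1.2,-0.35,0,0,0,-8.2,0],[1.2,-0.35,0,0,0,-8.2,0],[1.2,-0.3,0,0,0,-8.2,0],[0,0,0,0,0,0,0],[0,0,0,0,0,0,0]]'
```

```text
time: 9.25
tool_pos: [0.5682, -0.2657, 0.2162]
ee_rot: [-3.139, 0.002, 0.583]
wrist_force: [-0.2, -0.5, -0.0]
width: 0.0006
finger_force: 0.0
time: 9.95
tool_pos: [0.6261, -0.2827, 0.2167]
ee_rot: [-3.141, 0.004, -0.123]
wrist_force: [-0.7, 0.2, 0.0]
width: 0.0003
finger_force: 0.0
```

```bash
python3 -m pendant '[[0,0,-4,0,0,0,0],[0,0,-4,0,0,0,0],[0,0,-1.6,0,0,0,0],[0,0,0,0,0,0,0],[0,0,0,0,0,0,0]]'
```

```text
time: 10.45
tool_pos: [0.6275, -0.2832, 0.1239]
ee_rot: [3.141, -0.001, -0.125]
wrist_force: [0.7, -0.0, 0.4]
width: 0.0006
finger_force: 0.0
```

```bash
python3 -m pendant '[[-2,0.25,-0.1,0,0,0,0],[-2,0.25,-0.1,0,0,0,0],[-2.25,0.3,0,0,0,0,0],[-1.25,0.15,0,0,0,0,0],[-1.25,0.15,0,0,0,0,0],[-1.3,0.15,0,0,0,0,0],[-1.3,0.15,0,0,0,0,0],[0,0,0,0,0,0,0]]'; python3 -m pendant '[[-1.2,0.15,-0.5,0,0,0,0],[-1.2,0.15,-0.6,0,0,0,0],[-0.9,0.1,-1,0,0,0,0],[-0.9,0.1,-1.1,0,0,0,0],[-0.6,0.1,-1.3,0,0,0,0],[-0.8,0.1,-0.6,0,0,0,0],[0,0,0,0,0,0,0]]'
```

```text
time: 11.25
tool_pos: [0.5144, -0.2699, 0.1244]
ee_rot: [3.139, -0.005, -0.126]
wrist_force: [0.4, 0.7, -0.4]
width: 0.0005
finger_force: 0.0
time: 11.95
tool_pos: [0.4595, -0.2628, 0.0713]
ee_rot: [3.14, -0.004, -0.126]
wrist_force: [1.1, 0.0, 1.9]
width: -0.0001
finger_force: 1.1
```

```bash
python3 -m pendant '[[-0.4,0.05,-0.3,0,0,0,0],[0,0,-0.3,0,0,0,0],[0,0,0,0,0,0,0]]'; python3 -m pendant '[[0,0,-0.2,0,0,0,0],[0,0,-0.1,0,0,0,0],[0,0,0,0,0,0,0]]'
```

```text
time: 12.25
tool_pos: [0.4557, -0.2624, 0.0656]
ee_rot: [3.139, -0.004, -0.125]
wrist_force: [1.4, 0.3, 2.7]
width: 0.0004
finger_force: 1.3
time: 12.55
tool_pos: [0.4544, -0.262, 0.0626]
ee_rot: [3.14, -0.001, -0.126]
wrist_force: [-0.2, 1.2, 11.1]
width: 0.0006
finger_force: 5.5
```

```bash
python3 -m pendant '[[0,0,-0.1,0,0,0,0],[0,0,-0.05,0,0,0,0],[0,0,0,0,0,0,0]]'
```

```text
time: 12.85
tool_pos: [0.4544, -0.2621, 0.0625]
ee_rot: [3.14, -0.001, -0.126]
wrist_force: [-3.2, 1.9, 17.6]
width: 0.0006
finger_force: 8.4
```

Height stays constant while the force rises, which means a hard stop, so the long cover is shut. Now the short box.

```bash
python3 -m pendant '[[0,0,4,0,0,0,0],[0,0,4,0,0,0,0],[0,0,4,0,0,0,0],[0,0,3.5,0,0,0,0],[0,0,0,0,0,0,0]]'; python3 -m pendant '[[2.5,3.8,0,0,0,2,0],[2.5,3.8,0,0,0,2,0],[2.5,3.8,0,0,0,2,0],[2.5,3.8,0,0,0,2,0],[2.5,3.8,0,0,0,2,0],[2.5,3.8,0,0,0,2,0],[2.5,3.7,0,0,0,1.8,0],[0,0,0,0,0,0,0]]'
python3 - <<'E'
from h import *
im=imaging.snapshot("scene")[:,:,::-1]; cv2.imwrite("pics/s3.png",cv2.resize(im[130:330,100:360],None,fx=2.8,fy=2.8)); print(robot.get_obs()["tool_pos"])
E
```

```text
time: 13.35
tool_pos: [0.4551, -0.2629, 0.2192]
ee_rot: [3.137, -0.006, -0.126]
wrist_force: [0.5, -0.5, 0.1]
width: 0.0005
finger_force: 0.0
time: 14.15
tool_pos: [0.6291, 0.0082, 0.2098]
ee_rot: [-3.139, 0.007, 0.122]
wrist_force: [-0.4, -0.1, -0.1]
width: 0.0005
finger_force: 0.0
[0.62818495 0.00560207 0.21027632]
```

View pics/s3.png

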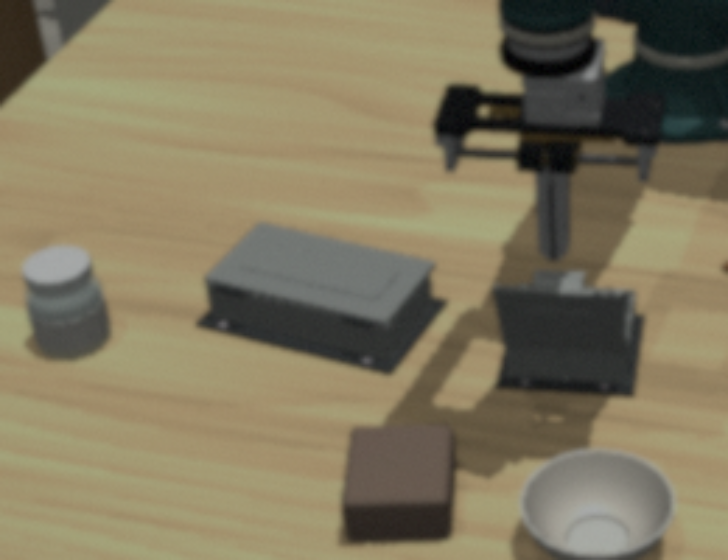

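The view shows the long cover lying flush and shut at (320,265). The short cover is still open, with the gripper above and behind it. Repeating the closing motion.

```bash
python3 -m pendant '[[0.2,-0.2,-4,0,0,0,0],[0,0,-4,0,0,0,0],[0,0,-0.6,0,0,0,0],[0,0,0,0,0,0,0],[0,0,0,0,0,0,0]]'
```

```text
time: 14.7
tool_pos: [0.6315, 0.0006, 0.13]
ee_rot: [3.141, -0.002, 0.114]
wrist_force: [-0.3, -0.3, 0.2]
width: 0.0003
finger_force: 0.0
```

```bash
python3 -m pendant '[[-2,-0.25,-0.5,0,0,0,0],[-2,-0.25,-0.3,0,0,0,0],[-2.25,-0.25,0,0,0,0,0],[-1.25,-0.15,0,0,0,0,0],[-1.25,-0.15,0,0,0,0,0],[-1.3,-0.15,0,0,0,0,0],[-1.3,-0.15,0,0,0,0,0],[0,0,0,0,0,0,0]]'; python3 -m pendant '[[-1.2,-0.15,-0.5,0,0,0,0],[-1.2,-0.15,-0.6,0,0,0,0],[-0.9,-0.1,-1,0,0,0,0],[-0.9,-0.1,-1.1,0,0,0,0],[-0.6,-0.1,-1.3,0,0,0,0],[-0.8,-0.1,-0.6,0,0,0,0],[0,0,0,0,0,0,0]]'
```

```text
time: 15.5
tool_pos: [0.518, -0.0125, 0.1234]
ee_rot: [3.14, -0.004, 0.114]
wrist_force: [0.4, 0.6, 0.1]
width: 0.0005
finger_force: 0.0
time: 16.2
tool_pos: [0.4637, -0.0193, 0.071]
ee_rot: [3.14, -0.006, 0.115]
wrist_force: [2.0, 0.5, 2.9]
width: 0.0004
finger_force: 1.4
```

```bash
python3 -m pendant '[[-0.5,-0.05,-0.3,0,0,0,0],[0,0,-0.3,0,0,0,0],[0,0,0,0,0,0,0]]'; python3 -m pendant '[[0,0,-0.2,0,0,0,0],[0,0,-0.1,0,0,0,0],[0,0,0,0,0,0,0]]';python3 -m pendant '[[0,0,-0.1,0,0,0,0],[0,0,-0.05,0,0,0,0],[0,0,0,0,0,0,0]]'
```

```text
time: 16.5
tool_pos: [0.459, -0.0198, 0.0654]
ee_rot: [3.14, -0.006, 0.115]
wrist_force: [1.5, -0.1, 3.0]
width: 0.0004
finger_force: 1.7
time: 16.8
tool_pos: [0.4573, -0.0198, 0.0625]
ee_rot: [3.14, -0.001, 0.115]
wrist_force: [-1.7, -0.6, 14.9]
width: 0.0008
finger_force: 6.9
time: 17.1
tool_pos: [0.4574, -0.0198, 0.0624]
ee_rot: [3.14, -0.002, 0.115]
wrist_force: [-5.3, 1.0, 20.6]
width: 0.0007
finger_force: 10.1
```

Same hard stop. Lifting off and checking both covers.

```bash
python3 -m pendant '[[0,0,4,0,0,0,0],[0,0,4,0,0,0,0],[-2,0,4,0,0,0,0],[-3,2,3,0,0,0,0],[-3,2,2,0,0,0,0],[0,0,0,0,0,0,0],[0,0,0,0,0,0,0],[0,0,0,0,0,0,0]]'
python3 - <<'E'
from h import *
im=imaging.snapshot("scene")[:,:,::-1]; cv2.imwrite("pics/s4.png",cv2.resize(im[130:330,100:360],None,fx=2.8,fy=2.8))
E
```

```text
time: 17.9
tool_pos: [0.3758, 0.0202, 0.2265]
ee_rot: [-3.141, 0.005, 0.115]
wrist_force: [-0.8, -0.2, -0.5]
width: 0.0004
finger_force: 0.0
```

View pics/s4.png

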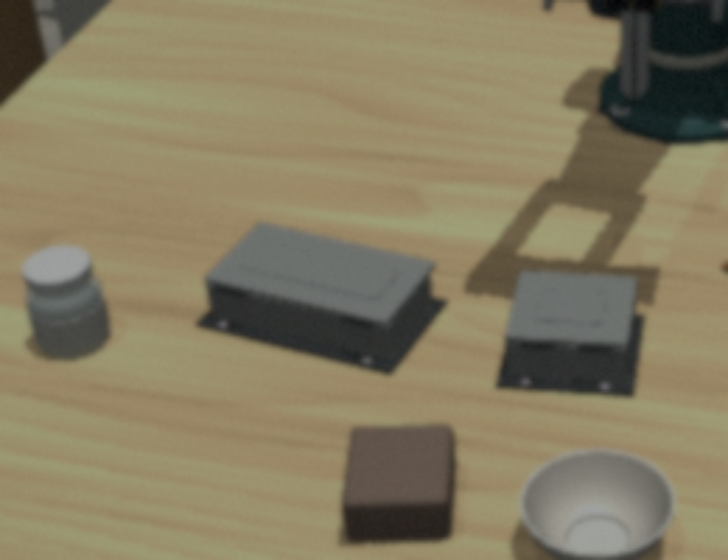

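Both covers lie flat and shut, at (320,265) and (572,305). The jar, clay and bowl stand where they were, and the arm is clear.

```bash
python3 -c "
from bench import robot
print(robot.close_job())"
```

```text
the job is handed in; nothing more can be done
None
```

The knife went flat into the long box, both covers were pressed to a hard stop and look shut in the last picture (long box first, then short), and I handed the job in at about 18 s; no verdict came back.

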